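Spread the chokes and draw out the inspection camera

TASK

The chokes in the tray are to be inspected: first spread the heap into an even single layer inside the tray, none lying on another and about a piece's width clear between neighbours. Then squeeze the lock button on the camera boom's grip to release it, pull the boom out until its pointer lines up with the set mark on the scale, and finish there still holding the grip with the button squeezed in. Leave the spool, jar and screwdriver alone.

Things in the scene. Friction and masses are not known exactly. Their poses are not given: they have to be found in the camera images.
- tray: Shallow open aluminium tray, fixed to the bench. Outside 208 (its x) by 248 (its y) by 14 mm high, walls and floor 4 mm thick. Origin: centre of its underside, so its inner floor is 4 mm above the origin.
- stand: Inspection-camera stand, fixed to the bench: base plate 150 by 160 mm, column, and on it a grey housing 44 mm wide (stand x), 250 mm long (stand y from -40 to +210 mm), top 190 mm above the bench. Origin: on the bench, under the boom's axis. The boom slides out of the housing's mouth along the stand's -y, towards the tray.
- boom: Telescoping boom: 24 mm square tube, 170 mm above the bench, with a grip block and, 95 mm beyond it, a camera head reaching down to 105 mm above the bench. Axes as the stand's; origin on the tube axis, 90 mm behind (+y of) the grip. Travel 0 to 200 mm out; starts fully home, locked. With the button out, a bolt in notches 20 mm apart (2 mm slack) stops it; button in, it slides with 2 N.
- grip_point (a point): Pinch point: on the vertical axis of the black grip block (30 by 30 mm, 46 mm high, underside 182 mm and this point 212 mm above the bench; axes as the stand's), level with the lock button in its +x face. Pinch along stand x, one finger on the button, the other on the plain -x face: 38 mm apart with the button out, 32 mm with it in.
- lock_button (a joint): How far the lock button is pushed in, in m: 0 out (boom locked), 0.006 fully in. It moves along the stand's -x direction; a spring pushes it out with 8 N at 0, 12 N fully in.
- button_face (a point): Centre of the outer face of the lock button, a grey 20 by 20 mm square button, standing 8 mm proud of the grip block's +x face.
- pointer (a point): Centre of the pointer, a steel blade 14 mm (x) by 4 mm (y) by 16 mm high fixed to the boom, standing on top of the housing beside the scale's long slot. It moves with the boom, 245 mm behind (+y of) the grip block. Its axes are parallel to the stand's.
- mark: Set mark: a dark steel blade 16 mm (x) by 4 mm (y) by 16 mm high standing on the scale on top of the housing, fixed; axes parallel to the stand's. Origin: centre of its underside. The boom stands at the mark when the pointer and this blade have the same stand-y (side by side in one line).
- choke1_center (a point): Power choke 1 of 5, all alike: dark block 24 by 24 by 20 mm high, 30 g, with two small copper contacts. This point is its centre; its z axis is its own upward axis. Starts in the middle of the heap's bottom row. The heap's row runs along choke 1's y axis; both sides along its x axis are free for fingers.
- choke2_center (a point): Power choke 2 of 5, all alike: dark block 24 by 24 by 20 mm high, 30 g, with two small copper contacts. This point is its centre; its z axis is its own upward axis. Starts in the bottom row, next to choke 1 on its -y side.
- choke3_center (a point): Power choke 3 of 5, all alike: dark block 24 by 24 by 20 mm high, 30 g, with two small copper contacts. This point is its centre; its z axis is its own upward axis. Starts in the bottom row, next to choke 1 on its +y side.
- choke4_center (a point): Power choke 4 of 5, all alike: dark block 24 by 24 by 20 mm high, 30 g, with two small copper contacts. This point is its centre; its z axis is its own upward axis. Starts on top, across chokes 1 and 2.
- choke5_center (a point): Power choke 5 of 5, all alike: dark block 24 by 24 by 20 mm high, 30 g, with two small copper contacts. This point is its centre; its z axis is its own upward axis. Starts on top, across chokes 1 and 3.
- spool: Bystander: empty metal wire spool, 56 mm across, 32 mm high, origin at the centre of its underside.
- jar: Bystander: small jar, 40 mm across, 45 mm high, origin at the centre of its underside.
- driver: Bystander: screwdriver 170 mm long lying along its x axis.
Not all that is in view belongs to the job. Leave any yellow look-alike of the part that bears choke4_center alone.

How it is judged (in metres and radians):
On the way, in this order (a step that is already met when the one before it is completed fails the run):
1. the five chokes lie in one layer on the tray floor, centres more than 40 mm apart, while the boom is still more than 60 mm short of the mark (z of choke1_center in the frame of tray between 0.008 and 0.022 m and x of choke1_center in the frame of tray between -0.1 and 0.1 m and y of choke1_center in the frame of tray between -0.12 and 0.12 m and z of choke2_center in the frame of tray between 0.008 and 0.022 m and x of choke2_center in the frame of tray between -0.1 and 0.1 m and y of choke2_center in the frame of tray between -0.12 and 0.12 m and z of choke3_center in the frame of tray between 0.008 and 0.022 m and x of choke3_center in the frame of tray between -0.1 and 0.1 m and y of choke3_center in the frame of tray between -0.12 and 0.12 m and z of choke4_center in the frame of tray between 0.008 and 0.022 m and x of choke4_center in the frame of tray between -0.1 and 0.1 m and y of choke4_center in the frame of tray between -0.12 and 0.12 m and z of choke5_center in the frame of tray between 0.008 and 0.022 m and x of choke5_center in the frame of tray between -0.1 and 0.1 m and y of choke5_center in the frame of tray between -0.12 and 0.12 m and horizontal distance between choke1_center and choke2_center above 0.04 m and horizontal distance between each of choke1_center, choke2_center and choke3_center above 0.04 m and horizontal distance between each of choke1_center, choke2_center, choke3_center and choke4_center above 0.04 m and horizontal distance between each of choke1_center, choke2_center, choke3_center, choke4_center and choke5_center above 0.04 m and y of pointer in the frame of mark above 0.06 m), for 0.3 s.
2. the lock button is squeezed in while the pointer is still more than 60 mm short of the mark (value of joint lock_button above 0.004 m and contact force between the fingers and boom above 5 N and y of pointer in the frame of mark above 0.06 m), for 0.1 s.
At the end, for the whole second after the job is handed in: All five chokes in the tray in one layer on its floor, every two centres more than 40 mm apart; the boom at rest with its pointer within 4 mm of the set mark along the stand's y; the fingers holding the grip (over 5 N) with the lock button more than 4 mm in (z of choke1_center in the frame of tray between 0.008 and 0.022 m and x of choke1_center in the frame of tray between -0.1 and 0.1 m and y of choke1_center in the frame of tray between -0.12 and 0.12 m and z of choke2_center in the frame of tray between 0.008 and 0.022 m and x of choke2_center in the frame of tray between -0.1 and 0.1 m and y of choke2_center in the frame of tray between -0.12 and 0.12 m and z of choke3_center in the frame of tray between 0.008 and 0.022 m and x of choke3_center in the frame of tray between -0.1 and 0.1 m and y of choke3_center in the frame of tray between -0.12 and 0.12 m and z of choke4_center in the frame of tray between 0.008 and 0.022 m and x of choke4_center in the frame of tray between -0.1 and 0.1 m and y of choke4_center in the frame of tray between -0.12 and 0.12 m and z of choke5_center in the frame of tray between 0.008 and 0.022 m and x of choke5_center in the frame of tray between -0.1 and 0.1 m and y of choke5_center in the frame of tray between -0.12 and 0.12 m and horizontal distance between choke1_center and choke2_center above 0.04 m and horizontal distance between each of choke1_center, choke2_center and choke3_center above 0.04 m and horizontal distance between each of choke1_center, choke2_center, choke3_center and choke4_center above 0.04 m and horizontal distance between each of choke1_center, choke2_center, choke3_center, choke4_center and choke5_center above 0.04 m and value of joint lock_button above 0.004 m and contact force between the fingers and boom above 5 N and y of pointer in the frame of mark between -0.004 and 0.004 m and linear speed of boom below 0.01 m/s); the arm keeps its last pose, push and grip.
It fails at once if the spool, jar or screwdriver is moved more than 30 mm (distance of any of spool, jar, driver from where it was at the start of the episode above 0.03 m).
It also fails if it takes over 64 s, if anything falls off the work surface, if the arm or the gripper's body presses on something with over 40 N, if the wrist force passes 120 N, or if a joint passes its speed limit or range.

ROBOT

A 7-joint arm with a two-finger parallel gripper is mounted at the origin on the work surface. World frame = base frame: x ahead of the robot, y to its left, z up, the work surface at z = 0. Lengths are in m, angles in degrees, forces in N, time in s.
With the tool pointing down it reaches from about 0.425 to 0.95 m from the base axis. Payload 4.7 kg.
Tool frame: the origin (TCP) lies midway between the tips of the shut fingers; the grasp point (between the pads) lies 19 mm behind it; z points along the fingers, y is the line along which they close (so a half turn about z gives the same grasp; the last joint's range is limited). The gripper opens to 85 mm and grips with 20 to 120 N. Pads are 22 mm wide; open, the fingers measure 114 mm over their backs; the gripper's body (76 mm by 85 mm) begins 54 mm behind the grasp point. The pads swing forward as they close: fully open they stand 13 mm farther back than shut.
Start: joints at [-1.656, 26.849, -2.785, 87.806, 1.381, 65.374, -4.715], TCP at [0.675, 0, 0.231] pointing down, gripper open.
Joint ranges: [-148.3, 148.3], [-19.14, 114.17], [-79.39, 73.82], [5.75, 140.21], [-59.74, 239.74], [12.07, 113.84], [-152.46, 152.46]. Speed limits (degrees/s): [147.25, 147.25, 180, 180, 180, 180, 180].

INTERFACE

Orientations are given as a 3x3 rotation matrix whose columns are the frame's x, y, z axes.
In Python, from cell import manip gives the robot as it stands.
- The arm moves only by the shell command python3 -m handwheel 'ROWS' [FORCE]. ROWS is JSON, a list of rows, each a list of 7 numbers: the shift along the tool's x, y, z in m, then the turn, a rotation vector about the tool's x, y, z in degrees, then the opening, from 0 (shut) to 1 (fully open). In form: [[dx, dy, dz, wx, wy, wz, claw], ...]. A call has 1 to 12 rows; each row shifts and turns the commanded pose from where the row before left it, along the tool's axes as they then stand; what a row does not reach is not made up. A row lasts 1/8 s, in which the tool goes at most 62.5 mm and 10.7 degrees, less where a joint would pass 70% of its speed; a pose out of reach is approached as far as the arm can. A call is refused whole if a number of a shift passes 0.0625 or a number of a turn 10.7, either way. A call with a gripper value outside its range is refused whole. The fingers move at their own pace and stop on an object; FORCE is the grip in N (left out, the last holds). Time passes only in rows, so rows that do not move let the fingers close. It gives the time, the measured TCP pose, the force, the opening and the grip force at its end, in the units of the state.
- manip.sense(): the state, without advancing time (a new reading comes with each control period).
- manip.read_camera(name): name is "scene" or "side" or "wrist"; returns (picture, depth): 480x640x3 uint8, red, green, blue; 480x640 float32, m along the optical axis (not along the pixel's ray), 0 where there is no reading.
- manip.camera_model(name): a dict with "fx", "fy", "cx", "cy" (pixels), "distortion" ([k1, k2, p1, p2, k3] as OpenCV has them; the pictures are not rectified), "pose" (4x4, takes a point from camera to world coordinates). Camera axes: x right, y down, z forward; pixel columns grow to the right and rows downward; lengths in m; the calibration is good to about 2 mm. A picture is of the moment at which its call begins: read the wrist's pose just before it. camera_model takes no time and is no camera call; for the wrist camera it gives the pose at the moment of the call.
- manip.sign_off(): hands the job in; it is judged then, once.
The state is a dict: "clock": time; "qpos": joint angles; "joint_velocities": joint speeds; "joint_torque": joint torques, N m; "position": TCP position; "ee_rot": TCP orientation; "force": force on the tool from outside, world axes, zero at the start; "wrist_torque": the same for the moment, N m; "opening": finger opening in m; "grip_force": force on a finger pad.
Only numpy, scipy, OpenCV 4.12 (cv2) and the standard library are available. Lean on these libraries where they do the work, as an engineer would, in place of code of your own. Each camera call takes 0.05 s, during which the arm holds its last target. There are 200 camera calls.

## Working session

There is one attempt and no reset: what is moved stays moved. The work goes in short steps, Python scripts to look and compute and a shell command to move; the robot and the scene stay as the last step left them, time stands still between calls to the robot, and variables do not carry over. Pictures are saved under pics/ and viewed, at most 10 in all, crops included, and the job is handed in when it is done.

```bash
mkdir -p pics; python3 - <<'E'
from cell import manip
import cv2,numpy as np
s=manip.sense();print(s['clock'],s['position'],np.round(s['ee_rot'],3).tolist(),s['opening'],s['force'])
for n in("scene","side","wrist"):
    m=manip.camera_model(n);p,d=manip.read_camera(n)
    np.savez(f"{n}0.npz",p=p,d=d,**{k:np.array(m[k]) for k in m})
    cv2.imwrite(f"pics/{n}0.png",p[:,:,::-1]);print(n,m['fx'],m['distortion'],np.round(m['pose'],3).tolist())
E
ls
```

```text
0.0 [6.74415151e-01 8.32322412e-06 2.30259188e-01] [[-0.0, 1.0, -0.002], [1.0, 0.0, -0.0], [-0.0, -0.002, -1.0]] 0.08497893869520294 [-0.62943624  0.16940627 -0.21819758]
scene 487.8109995925384 [-0.02013294  0.          0.          0.          0.        ] [[-0.413, 0.697, -0.587, 1.22], [0.911, 0.323, -0.257, 0.35], [0.011, -0.64, -0.768, 0.958], [0.0, 0.0, 0.0, 1.0]]
side 463.2716783072301 [0.02722905 0.         0.         0.         0.        ] [[0.977, -0.147, 0.156, 0.433], [-0.214, -0.657, 0.722, -0.698], [-0.003, -0.739, -0.674, 0.86], [0.0, 0.0, 0.0, 1.0]]
wrist 393.4701316813397 [-0.06858596  0.          0.          0.          0.        ] [[1.0, 0.001, -0.003, 0.675], [0.001, -0.964, -0.267, 0.068], [-0.003, 0.267, -0.964, 0.373], [0.0, 0.0, 0.0, 1.0]]
pics
scene0.npz
side0.npz
wrist0.npz
```

View pics/scene0.png

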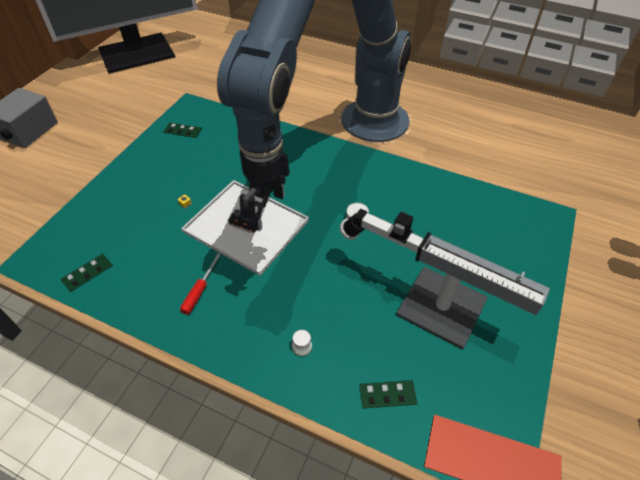

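View pics/side0.png

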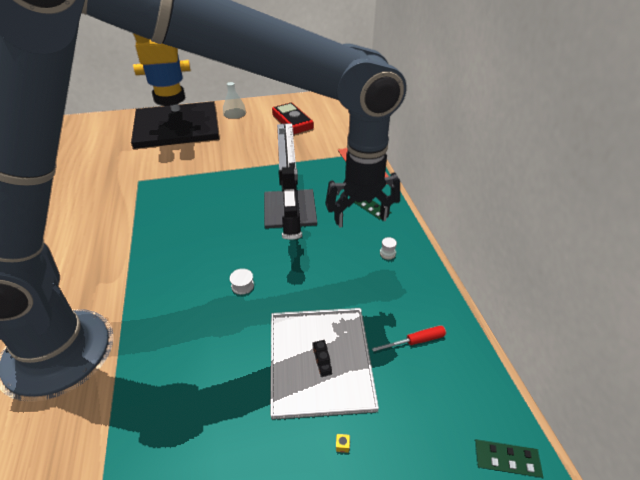

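View pics/wrist0.png

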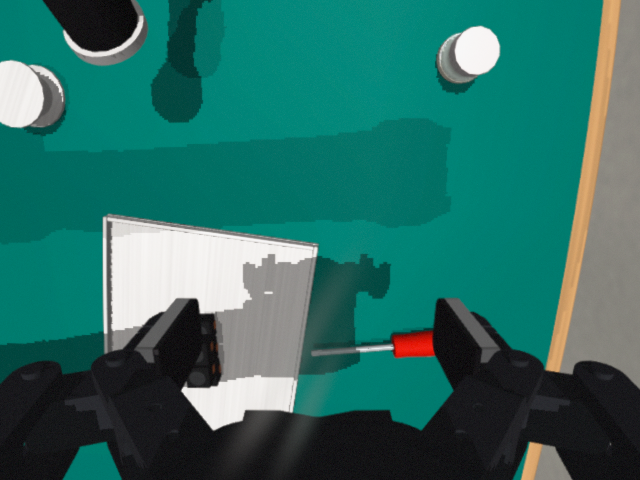

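Scene: tray about (245,227), stand at right with its boom toward the tray. Side: heap at (323,357) in the tray, yellow decoy at (343,443), screwdriver at (410,340), spool (242,281), jar (388,247). Wrist: tray partly visible, heap at (203,350).

```bash
cat > h.py <<'E'
import numpy as np,cv2
from cell import manip
def snap(n):
    m=manip.camera_model(n);p,d=manip.read_camera(n);return p,d,m
def load(n):
    z=np.load(n+'.npz');return z['p'],z['d'],z
def cloud(d,m):
    v,u=np.mgrid[0:480,0:640]
    K=np.array([[m['fx'],0,m['cx']],[0,m['fy'],m['cy']],[0,0,1.]])
    r=cv2.undistortPoints(np.stack([u,v],-1).reshape(-1,1,2).astype(float),K,np.array(m['distortion'],float)).reshape(480,640,2)
    P=np.dstack([r[...,0]*d,r[...,1]*d,d])
    T=np.array(m['pose']);W=P@T[:3,:3].T+T[:3,3];W[d==0]=np.nan;return W
def rect(W,mask):
    return cv2.minAreaRect((W[mask][:,:2]*1000).astype(np.float32))
E
python3 - <<'E'
from h import *
p,d,m=load('side0');W=cloud(d,m)
br=p.max(2).astype(int);sat=br-p.min(2)
vv,uu=np.mgrid[0:480,0:640]
roi=(uu>255)&(uu<390)&(vv>300)&(vv<425)
t=roi&(sat<25)&(W[...,2]<0.03)&(br>90)
print('tray',rect(W,t), np.nanmedian(W[t][:,2]))
hp=(uu>300)&(uu<345)&(vv>330)&(vv<385)&(br<85)&(W[...,2]>0.012)
print('heap',rect(W,hp),np.nanpercentile(W[hp][:,2],[5,50,90,99]))
for lo,hi in((.018,.03),(.036,.05)):
    q=hp&(W[...,2]>lo)&(W[...,2]<hi);print(lo,q.sum(),rect(W,q) if q.sum()>3 else '')
for n in('scene0','side0'):
    p2,d2,m2=load(n);W2=cloud(d2,m2)
    q=(np.abs(W2[...,2]-.19)<.005)&(W2[...,1]>0.2)
    print(n,'housing top',q.sum(),rect(W2,q),np.nanmedian(W2[q],0))
c=cv2.resize(p[305:425,260:390],None,fx=5.0,fy=5.0,interpolation=cv2.INTER_CUBIC)[:600]
cv2.imwrite('pics/sidecrop.png',c[:,:,::-1])
p,d,m=load('scene0')
c=cv2.resize(p[200:350,330:560],None,fx=3.4,fy=3.4,interpolation=cv2.INTER_CUBIC)
cv2.imwrite('pics/boomcrop.png',c[:,:,::-1])
E
```

```text
tray ((578.9715576171875, -147.0178985595703), (264.17547607421875, 256.5188903808594), 81.11396026611328) 0.004215169606007874
heap ((557.4158935546875, -157.06117248535156), (24.83864974975586, 71.90555572509766), 0.618648111820221) [0.01750728 0.04130109 0.04475481 0.04619054]
0.018 128 ((555.889892578125, -156.83413696289062), (23.653488159179688, 72.47002410888672), 4.466968536376953)
0.036 258 ((557.3348388671875, -155.74874877929688), (51.14076614379883, 24.168968200683594), 88.6910171508789)
scene0 housing top 2997 ((-3.1568603515625, 382.3202209472656), (440.52520751953125, 1215.1619873046875), 84.10221862792969) [0.58404347 0.42106657 0.18989271]
side0 housing top 1474 ((736.4293823242188, 991.1369018554688), (1581.648681640625, 1086.03564453125), 89.97139739990234) [0.61035696 0.46132061 0.19084236]
```

View pics/sidecrop.png

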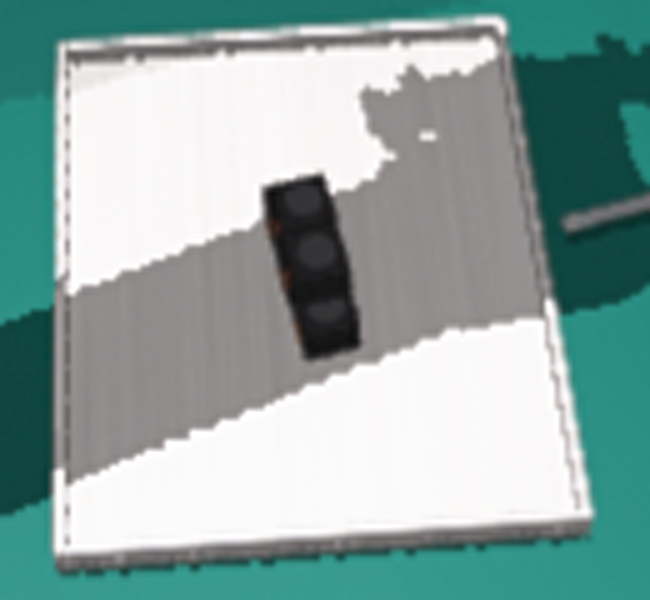

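View pics/boomcrop.png

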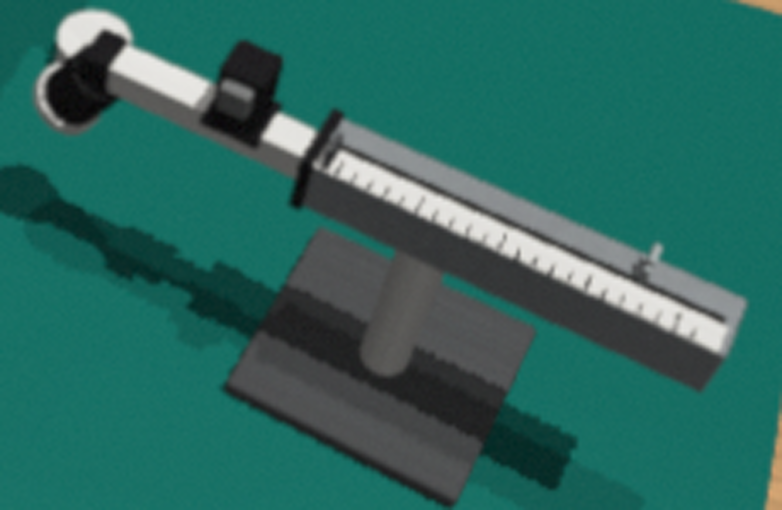

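Side crop: tray corners at (60,45), (503,25), (590,520), (57,560), i.e. ÷5 plus (260,305). The heap row runs (295,185)→(330,355), with the two top rings at (303,203) and (318,250). Boom crop: grip at (250,85) with its grey button facing the camera, pointer at (650,258). A dark blade behind the mouth at (328,155) is likely the set mark.

```bash
cat >> h.py <<'E'
def ray(m,uv,z):
    K=np.array([[m['fx'],0,m['cx']],[0,m['fy'],m['cy']],[0,0,1.]])
    r=cv2.undistortPoints(np.array(uv,float).reshape(-1,1,2),K,np.array(m['distortion'],float)).reshape(-1,2)
    T=np.array(m['pose']);D=np.c_[r,np.ones(len(r))]@T[:3,:3].T
    return T[:3,3]+D*((z-T[2,3])/D[:,2])[:,None]
E
python3 - <<'E'
from h import *
np.set_printoptions(suppress=True,precision=4)
p,d,m=load('side0')
c=np.array([(60,45),(503,25),(590,520),(57,560)])/5+(260,305)
R=ray(m,c,.014);print(R,R.mean(0))
print('top edges',ray(m,np.array([(263,185),(325,175),(303,203),(318,250)])/5+(260,305),.044))
W=cloud(d,m)
# choke tops line
q=(W[...,2]>.04)&(W[...,2]<.05)&(abs(W[...,0]-.557)<.04)&(abs(W[...,1]+.156)<.05)
P=W[q];print('top ext',np.c_[P.min(0),P.max(0)].tolist(), P.mean(0))
p,d,m=load('scene0');W=cloud(d,m)
box=(W[...,0]>.42)&(W[...,0]<.8)&(W[...,1]>.15)&(W[...,1]<.8)
q=box&(abs(W[...,2]-.19)<.004);q=cv2.morphologyEx(q.astype(np.uint8),cv2.MORPH_OPEN,np.ones((3,3)))>0
n,l,st,ct=cv2.connectedComponentsWithStats(q.astype(np.uint8))
for i in range(1,n):
    if st[i,4]>60:print('hous',st[i],rect(W,l==i))
i=1+np.argmax(st[1:,4]);r=rect(W,l==i)
(w,h)=r[1];a=np.radians(r[2]+(90 if h>w else 0));y=np.array([np.cos(a),np.sin(a)]);y*=np.sign(y[1]);x=np.array([y[1],-y[0]])
print('stand y',y,np.degrees(np.arctan2(-y[0],y[1])))
# stand coords: origin = rect centre - 85mm along y
o=np.array(r[0])/1000-.085*y;print('origin',o)
S=np.dstack([(W[...,:2]-o)@x,(W[...,:2]-o)@y,W[...,2]])
q=box&(S[...,2]>.194)&(abs(S[...,0])<.05)&(S[...,1]<.25)
n,l,st,ct=cv2.connectedComponentsWithStats(q.astype(np.uint8))
for i in range(1,n):
    if st[i,4]>=4:
        P=S[l==i];print(st[i],np.c_[P.min(0),np.median(P,0),P.max(0)].tolist())
np.savez('stand.npz',o=o,x=x,y=y)
E
```

```text
[[ 0.4722 -0.0147  0.014 ]
 [ 0.6749 -0.0477  0.014 ]
 [ 0.6392 -0.2885  0.014 ]
 [ 0.436  -0.2601  0.014 ]] [ 0.5556 -0.1527  0.014 ]
top edges [[ 0.5437 -0.1313  0.044 ]
 [ 0.5703 -0.132   0.044 ]
 [ 0.5581 -0.1437  0.044 ]
 [ 0.5592 -0.1673  0.044 ]]
top ext [[0.5451662878024798, 0.5696936713498519], [-0.18102427328023651, -0.12750472516530953], [0.04015954458895998, 0.04664562303351816]] [ 0.5574 -0.1558  0.0434]
hous [ 418  233  131   72 2356] ((586.2157592773438, 416.20001220703125), (251.3301239013672, 48.75348663330078), 82.8277816772461)
stand y [0.1249 0.9922] -7.172218322753906
origin [0.5756 0.3319]
[392 212  21  25 349] [[-0.01755387099976874, 0.010050491762499409, 0.023674958060920043], [-0.10360645822108128, -0.08537923152190109, -0.07277588060349519], [0.19468450431840956, 0.22354335254645719, 0.23025207590706542]]
[425 239   6  10  28] [[0.003027575919931696, 0.015318599308707105, 0.020053425717249523], [-0.027903582986885667, -0.02559457096518681, -0.02382973334749242], [0.19418911909410208, 0.20488493882260012, 0.20806333244377284]]
[518 272   7  10  26] [[-0.017079211861569688, -0.0051780743254759565, 0.0032287894919571353], [0.1549673055818704, 0.15675828786494483, 0.1588272420594632], [0.19670586077836338, 0.20464371608259402, 0.21098371913637948]]
```

Everything agrees (grip-to-pointer comes out at 245 mm). Pointer-to-mark travel is about 183 mm, stand yaw −7.2°, tray centre (0.556, −0.153), heap centre (0.5577, −0.1555). I'll lay the five out as one row along tray y at about 46 mm pitch, so the fingers never meet a neighbour. The +y top choke goes first.

```bash
python3 -m handwheel '[[-0.047,-0.039,0.02,0,0,0,0.6],[-0.047,-0.039,0.02,0,0,0,0.6],[-0.0475,-0.039,0.02,0,0,0,0.6],[0,0,0.045,0,0,0,0.6],[0,0,0.045,0,0,0,0.6],[0,0,0.03,0,0,0,0.6],[0,0,0,0,0,0,0.6]]' 30
```

```text
clock: 1.02
position: [0.5594, -0.1369, 0.0507]
ee_rot: [[-0.0, 1.0, -0.006], [1.0, 0.0, 0.001], [0.001, -0.006, -1.0]]
force: [-0.0, -0.9, 0.1]
opening: 0.0517
grip_force: 0.0
```

```bash
python3 -m handwheel '[[0,0,0,0,0,0,0.6]]'; python3 -m handwheel '[[-0.0045,-0.0015,0,0,0,0,0.6],[0,0,0.02,0,0,0,0.6],[0,0,0,0,0,0,0.6]]'; python3 - <<'E'
from h import *
p,d,m=snap('side');W=cloud(d,m);np.savez('side1.npz',p=p,d=d,**{k:np.array(m[k]) for k in m})
c=cv2.resize(p[250:430,230:430],None,fx=3,fy=3,interpolation=cv2.INTER_CUBIC)
w=cv2.resize(manip.read_camera('wrist')[0],None,fx=.6,fy=.6)[:288]
o=np.zeros((540,800,3),np.uint8);o[:,:600]=c;o[:120,600:]=cv2.resize(w,(200,120))
cv2.imwrite('pics/pick1.png',o[:,:,::-1])
E
```

```text
clock: 1.15
position: [0.5623, -0.1374, 0.0541]
ee_rot: [[-0.0, 1.0, 0.002], [1.0, 0.0, -0.0], [-0.0, 0.002, -1.0]]
force: [0.8, 0.1, 1.1]
opening: 0.0511
grip_force: 0.0
clock: 1.52
position: [0.5594, -0.1421, 0.0332]
ee_rot: [[0.0, 1.0, -0.001], [1.0, -0.0, 0.0], [0.0, -0.001, -1.0]]
force: [-0.3, 0.3, -0.1]
opening: 0.0511
grip_force: 0.0
```

View pics/pick1.png

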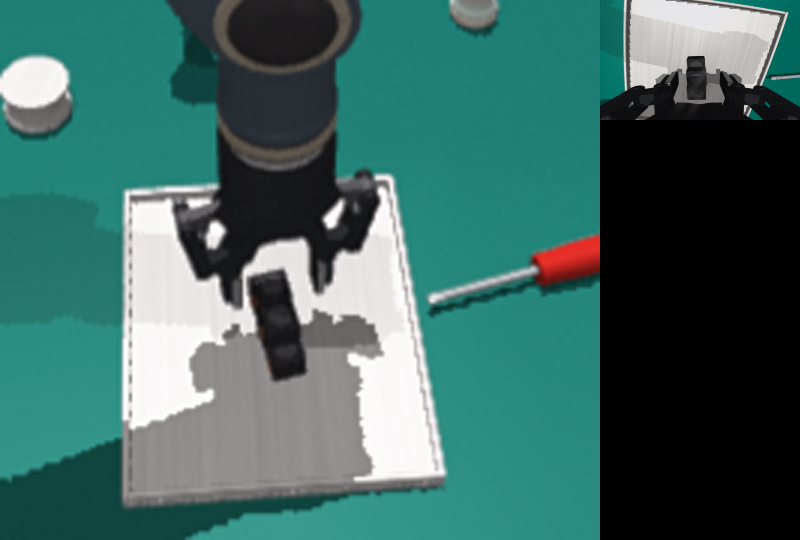

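Side view: the fingers straddle the far (+y) top choke at (268,285), with the other top one at (282,320) clear. Closing on it and carrying it over.

```bash
python3 -m handwheel '[[0,0,0.004,0,0,0,0.6],[0,0,0,0,0,0,0.1],[0,0,0,0,0,0,0.1],[0,0,0,0,0,0,0.1],[0,0,0,0,0,0,0.1],[0,0,-0.03,0,0,0,0.1],[0.026,0.004,0,0,0,0,0.1],[0.026,0.004,0,0,0,0,0.1],[0.027,0.0035,0,0,0,0,0.1],[0,0,0.02,0,0,0,0.1],[0,0,0.02,0,0,0,0.1],[0,0,0,0,0,0,0.1]]' 30
```

```text
clock: 3.12
position: [0.5699, -0.0626, 0.0176]
ee_rot: [[-0.0, 1.0, -0.004], [1.0, 0.0, 0.0], [0.0, -0.004, -1.0]]
force: [-0.7, -0.5, -0.5]
opening: 0.0231
grip_force: 29.6
```

```bash
python3 -m handwheel '[[0,0,0.008,0,0,0,0.1],[0,0,0,0,0,0,0.1]]'
```

```text
clock: 3.38
position: [0.5714, -0.0629, 0.011]
ee_rot: [[0.0, 1.0, -0.0], [1.0, -0.0, 0.0], [0.0, -0.0, -1.0]]
force: [-0.3, -1.2, 0.4]
opening: 0.0232
grip_force: 29.6
```

```bash
python3 -m handwheel '[[0,0,0.002,0,0,0,0.1],[0,0,0,0,0,0,0.55],[0,0,0,0,0,0,0.55],[0,0,0,0,0,0,0.55],[0,0,-0.055,0,0,0,0.6],[-0.036,-0.0045,0,0,0,0,0.6],[-0.036,-0.0045,0,0,0,0,0.6],[-0.036,-0.0045,0,0,0,0,0.6],[0,0,0.02,0,0,0,0.6],[0,0,0,0,0,0,0.6]]'
```

```text
clock: 4.62
position: [0.5567, -0.1708, 0.043]
ee_rot: [[0.001, 1.0, -0.003], [1.0, -0.001, 0.001], [0.001, -0.003, -1.0]]
force: [0.1, 0.0, -0.0]
opening: 0.0511
grip_force: 0.0
```

```bash
python3 -m handwheel '[[0,0,0.0145,0,0,0,0.6],[0,0,0,0,0,0,0.6],[0,0,0,0,0,0,0.1],[0,0,0,0,0,0,0.1],[0,0,0,0,0,0,0.1],[0,0,0,0,0,0,0.1],[0,0,-0.03,0,0,0,0.1],[-0.026,-0.004,0,0,0,0,0.1],[-0.026,-0.004,0,0,0,0,0.1],[-0.027,-0.0045,0,0,0,0,0.1],[0,0,0.035,0,0,0,0.1],[0,0,0,0,0,0,0.1]]' 30; python3 -m handwheel '[[0,0,0,0,0,0,0.1]]'
```

```text
clock: 6.12
position: [0.543, -0.2492, 0.0223]
ee_rot: [[0.001, 1.0, -0.006], [1.0, -0.001, 0.002], [0.002, -0.006, -1.0]]
force: [-1.4, 0.6, 0.5]
opening: 0.0233
grip_force: 29.8
clock: 6.25
position: [0.5458, -0.2494, 0.0251]
ee_rot: [[-0.001, 1.0, 0.0], [1.0, 0.001, 0.0], [0.0, 0.0, -1.0]]
force: [0.0, 0.1, -0.1]
opening: 0.0228
grip_force: 29.8
```

```bash
python3 -m handwheel '[[0,0,0.007,0,0,0,0.1],[0,0,0.007,0,0,0,0.1],[0,0,0,0,0,0,0.1],[0,0,0,0,0,0,0.1]]'
```

```text
clock: 6.75
position: [0.5454, -0.2497, 0.0106]
ee_rot: [[-0.0, 1.0, -0.0], [1.0, 0.0, 0.0], [0.0, -0.0, -1.0]]
force: [-0.1, 0.3, -0.4]
opening: 0.0231
grip_force: 29.8
```

```bash
python3 -m handwheel '[[0,0,0,0,0,0,0.55],[0,0,0,0,0,0,0.55],[0,0,0,0,0,0,0.55],[0,0,-0.06,0,0,0,0.6],[0,0,-0.06,0,0,0,0.6],[0.034,0.006,0,0,0,0,0.6],[0.034,0.006,0,0,0,0,0.6],[0,0,0,0,0,0,0.6],[0,0,0,0,0,0,0.6]]'; cat > look.py <<'E'
import sys
from h import *
np.set_printoptions(suppress=True,precision=4)
for n in sys.argv[1:]:
    p,d,m=snap(n);W=cloud(d,m)
    q=(p.max(2)<90)&(W[...,2]>.017)&(W[...,2]<.032)&(W[...,0]>.45)&(W[...,0]<.66)&(W[...,1]>-.28)&(W[...,1]<-.02)
    k,l,st,ct=cv2.connectedComponentsWithStats(q.astype(np.uint8))
    for i in range(1,k):
        if st[i,4]>15:print(n,st[i],rect(W,l==i),np.nanmedian(W[l==i][:,2]))
    cv2.imwrite(f'pics/{n}_l.png',p[:,:,::-1])
E
python3 look.py side scene wrist
```

```text
clock: 7.88
position: [0.5572, -0.1824, 0.1306]
ee_rot: [[0.0, 1.0, -0.0], [1.0, -0.0, -0.001], [-0.001, -0.0, -1.0]]
force: [-0.4, -0.5, -0.1]
opening: 0.0511
grip_force: 0.0
side [315 317  10  10  49] ((571.747314453125, -65.69536590576172), (21.828327178955078, 21.52593421936035), 89.84929656982422) 0.022584365172795384
side [313 341  19  34 355] ((556.8721923828125, -155.8677520751953), (23.162519454956055, 75.5609359741211), 1.7024644613265991) 0.023688900634723398
side [320 390  14  15 156] ((546.0248413085938, -246.82481384277344), (25.372291564941406, 23.816579818725586), 89.08670806884766) 0.023777629805884215
scene [209 202  12  11  78] ((547.515869140625, -244.21278381347656), (24.806264877319336, 28.60824203491211), 89.25640106201172) 0.022438979849876806
scene [229 214  29  16 233] ((558.6425170898438, -152.7547607421875), (28.67569923400879, 75.55883026123047), 0.6116217970848083) 0.022107172680638776
scene [267 233  11  10  74] ((575.4629516601562, -61.3940315246582), (24.30075454711914, 21.37198829650879), 4.771115303039551) 0.022403471952496423
wrist [322  15  40  45 529] ((571.2393798828125, -62.45259475708008), (23.12195587158203, 23.707317352294922), 0.5786625742912292) 0.023222246426767262
wrist [ 296  129   39   40 1422] ((555.5657958984375, -127.65933227539062), (23.411361694335938, 23.5192928314209), 2.928579092025757) 0.023556250491472502
wrist [ 298  170   37   39 1370] ((556.09716796875, -153.4586639404297), (23.08812713623047, 24.275535583496094), 0.33898961544036865) 0.023605177415641998
wrist [ 300  210   36   37 1268] ((557.0221557617188, -179.26922607421875), (23.117050170898438, 23.705795288085938), 1.8578382730484009) 0.02357590690672698
wrist [ 284  302   34   34 1113] ((544.9425048828125, -245.29147338867188), (24.078052520751953, 23.346052169799805), 89.93241119384766) 0.023576975902592834
```

Both top chokes are placed well and the bottom row is intact, at y ≈ −0.128, −0.154 and −0.179. Next, the −y bottom choke.

```bash
python3 -m handwheel '[[0,-0.001,0.05,0,0,0,0.55],[0,0,0.04,0,0,0,0.55],[0,0,0.02,0,0,0,0.55],[0,0,0.01,0,0,0,0.55],[0,0,0,0,0,0,0.55],[0,0,0,0,0,0,0.55]]' 30
```

```text
clock: 8.78
position: [0.5572, -0.1823, 0.0116]
ee_rot: [[0.0, 1.0, 0.002], [1.0, -0.0, -0.001], [-0.001, 0.002, -1.0]]
force: [-1.0, 0.0, -0.4]
opening: 0.047
grip_force: 0.0
```

```bash
python3 -m handwheel '[[0,0,0,0,0,0,0.1],[0,0,0,0,0,0,0.1],[0,0,0,0,0,0,0.1],[0,0,0,0,0,0,0.1],[0,0,-0.012,0,0,0,0.1],[-0.021,-0.003,0,0,0,0,0.1],[0,0,0,0,0,0,0.1],[0,0,0.011,0,0,0,0.1],[0,0,0,0,0,0,0.1],[0,0,0,0,0,0,0.1]]'
```

```text
clock: 10.02
position: [0.5533, -0.2024, 0.0109]
ee_rot: [[-0.0, 1.0, -0.001], [1.0, 0.0, 0.001], [0.001, -0.001, -1.0]]
force: [0.4, -0.5, -0.1]
opening: 0.0231
grip_force: 30.2
```

```bash
python3 -m handwheel '[[0,0,0,0,0,0,0.55],[0,0,0,0,0,0,0.55],[0,0,0,0,0,0,0.55],[0,0,-0.05,0,0,0,0.55],[0.026,0.001,0,0,0,0,0.55],[0.026,0.001,0,0,0,0,0.55],[0.0255,0.001,0,0,0,0,0.55],[0,0,0.025,0,0,0,0.55],[0,0,0.018,0,0,0,0.55],[0,0,0.006,0,0,0,0.55],[0,0,0,0,0,0,0.55],[0,0,0,0,0,0,0.55]]'
```

```text
clock: 11.52
position: [0.557, -0.1257, 0.0131]
ee_rot: [[0.001, 1.0, 0.001], [1.0, -0.001, -0.0], [-0.0, 0.001, -1.0]]
force: [-0.1, 1.0, -0.8]
opening: 0.0471
grip_force: 0.0
```

```bash
python3 -m handwheel '[[0,0,0,0,0,0,0.1],[0,0,0,0,0,0,0.1],[0,0,0,0,0,0,0.1],[0,0,0,0,0,0,0.1],[0,0,-0.012,0,0,0,0.1],[0.019,0.005,0,0,0,0,0.1],[0,0,0,0,0,0,0.1],[0,0,0.011,0,0,0,0.1],[0,0,0,0,0,0,0.1],[0,0,0,0,0,0,0.1]]'
```

```text
clock: 12.78
position: [0.5608, -0.1066, 0.0128]
ee_rot: [[0.0, 1.0, -0.002], [1.0, -0.0, -0.0], [-0.0, -0.002, -1.0]]
force: [-0.2, -0.5, -0.1]
opening: 0.0228
grip_force: 30.4
```

```bash
python3 -m handwheel '[[0,0,0,0,0,0,0.55],[0,0,0,0,0,0,0.55],[0,0,0,0,0,0,0.55],[0,0,-0.05,0,0,0,0.55],[0,0,-0.055,0,0,0,0.55],[0,0,-0.055,0,0,0,0.55],[0,0,-0.055,0,0,0,0.55],[0,0,-0.055,0,0,0,0.55],[0,0,-0.04,0,0,0,0.55],[0,0,0,0,0,0,0.55],[0,0,0,0,0,0,0.55]]'; python3 look.py wrist side
```

```text
clock: 14.15
position: [0.5608, -0.1062, 0.3228]
ee_rot: [[-0.0, 1.0, -0.001], [1.0, 0.0, 0.0], [0.0, -0.001, -1.0]]
force: [-0.2, 0.1, 0.6]
opening: 0.0469
grip_force: 0.0
wrist [318 140  20  22 432] ((571.4352416992188, -61.7607536315918), (21.058727264404297, 22.93882179260254), 0.0684642344713211) 0.023544572298112604
wrist [308 182  19  22 288] ((559.8031616210938, -108.5436019897461), (20.450281143188477, 23.922311782836914), 0.15099984407424927) 0.02368176348485021
wrist [304 220  19  21 263] ((555.2167358398438, -152.8688201904297), (20.886615753173828, 23.15680503845215), 0.19247110188007355) 0.023471755952259588
wrist [301 258  20  20 385] ((552.1393432617188, -198.8774871826172), (22.666902542114258, 23.79029083251953), 0.13362163305282593) 0.023506130580237317
wrist [295 293  20  21 362] ((544.4598388671875, -245.47183227539062), (22.61957359313965, 24.750703811645508), 3.2913260459899902) 0.023511429126351624
side [314 316  11  12 100] ((572.0362548828125, -63.545692443847656), (25.31167984008789, 22.594806671142578), 89.13385009765625) 0.023335443984514037
side [313 334  12  12  84] ((560.8125, -110.932373046875), (24.613798141479492, 22.480213165283203), 89.24512481689453) 0.022927162993740535
side [316 351  12  12  83] ((556.7105712890625, -155.91770935058594), (22.662670135498047, 21.783512115478516), 2.557281970977783) 0.023411894882462758
side [319 370  13  14 135] ((553.8674926757812, -201.46693420410156), (24.211952209472656, 22.79563331604004), 2.366898536682129) 0.023601649427246518
side [320 390  14  15 158] ((546.0728759765625, -246.65286254882812), (25.078035354614258, 23.845426559448242), 89.11302185058594) 0.02393147606589585
```

All five lie in one layer with gaps of 44 mm or more between centres. Going to the boom and turning to the stand's yaw.

```bash
python3 -m handwheel '[[0.047,0,0,0,0,0,0.8],[0.047,0,0,0,0,0,0.8],[0.047,0,0,0,0,0,0.8],[0.047,0,0,0,0,0,0.8],[0.047,0,0,0,0,0,0.8],[0.047,0,0,0,0,0,0.8],[0.04,0,0,0,0,0,0.8],[0,0,0,0,0,7.2,0.8],[0,0,0,0,0,0,0.8],[0,0,0,0,0,0,0.8]]'; cat > grip.py <<'E'
from h import *
np.set_printoptions(suppress=True,precision=4)
z=np.load('stand.npz');o,x,y=z['o'],z['x'],z['y']
s=manip.sense();print(s['position'],np.round(s['ee_rot'],3).tolist())
for n in('wrist','scene'):
    p,d,m=snap(n);W=cloud(d,m)
    cv2.imwrite(f'pics/{n}_g.png',p[:,:,::-1])
    S=np.dstack([(W[...,:2]-o)@x,(W[...,:2]-o)@y,W[...,2]])
    q=(S[...,2]>.194)&(S[...,2]<.235)&(abs(S[...,0])<.05)&(S[...,1]<.25)&(S[...,1]>-.32)
    k,l,st,ct=cv2.connectedComponentsWithStats(q.astype(np.uint8))
    for i in range(1,k):
        if st[i,4]>=15:
            P=S[l==i];print(n,st[i],np.c_[P.min(0),np.median(P,0),P.max(0)].tolist())
            t=P[P[:,2]>.222]
            if len(t)>9:
                print('  top',t.min(0),t.max(0),'world',rect(W,(l==i)&(S[...,2]>.222)))
E
python3 grip.py
```

```text
clock: 15.5
position: [0.5614, 0.2148, 0.3228]
ee_rot: [[0.125, 0.992, -0.001], [0.992, -0.125, -0.001], [-0.001, -0.001, -1.0]]
force: [0.1, -0.3, -0.5]
opening: 0.0682
grip_force: 0.0
[0.5614 0.2148 0.3228] [[0.125, 0.992, -0.001], [0.992, -0.125, -0.001], [-0.001, -0.001, -1.0]]
wrist [319  85  26   8 200] [[0.0012486629783771742, 0.009194685571696363, 0.01684583185316582], [-0.02712922627522354, -0.025629004208084366, -0.023630634538428803], [0.194048180159952, 0.20630089010668398, 0.20867570825231374]]
wrist [ 287  163   62   53 2929] [[-0.01857421765278048, -0.0011210093236445604, 0.0194285869717145], [-0.10273920545492071, -0.08589244960102389, -0.07230880993946517], [0.19452082734453346, 0.227148641751796, 0.2298925091108014]]
  top [-0.0186 -0.1027  0.222 ] [ 0.018  -0.0724  0.2299] world ((564.4546508789062, 244.87571716308594), (30.458099365234375, 36.44072723388672), 82.08250427246094)
scene [392 212  21  25 351] [[-0.01580402274520553, 0.010592436439956087, 0.024083951309031796], [-0.10345076147265075, -0.08528659395204893, -0.07287107230261698], [0.19437997594290102, 0.2232773146174819, 0.23150398099999525]]
  top [-0.0158 -0.1035  0.2221] [ 0.0233 -0.0731  0.2315] world ((568.720947265625, 243.4840087890625), (29.584272384643555, 39.163536071777344), 78.59839630126953)
scene [425 239   6  10  28] [[0.002260368650081857, 0.014884325845801953, 0.019868539406202094], [-0.028041920929967587, -0.025629928683256604, -0.023972448871681467], [0.1944786083442842, 0.2041204376682471, 0.2093342674941392]]
scene [518 272   7  11  27] [[-0.016398961847469057, -0.004961644928712361, 0.0017217762485588995], [0.15478529283632983, 0.15690556010097825, 0.15899022098422083], [0.19456136540577584, 0.20518888237297295, 0.2098082905492239]]
```

View pics/wrist_g.png

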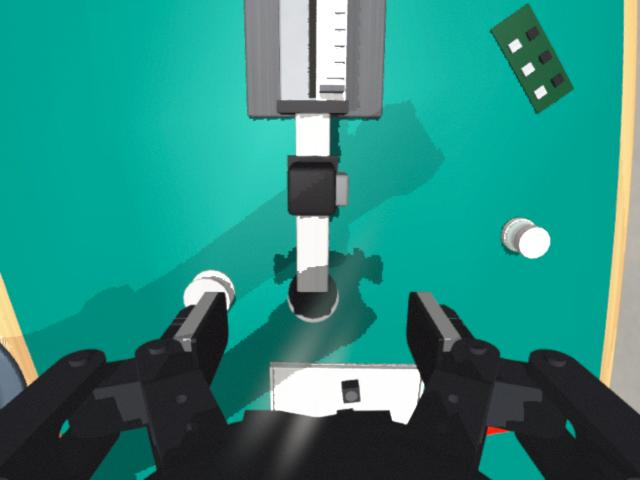

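Wrist view: grip block at (312,187) with its button at (342,188), mark blade at (333,88) just behind the mouth. Grip axis is at world (0.561, 0.246). Descending over it.

```bash
python3 -m handwheel '[[0.0306,-0.003,0,0,0,0,0.8],[0,0,0,0,0,0,0.8],[0,0,0.045,0,0,0,0.8],[0,0,0.045,0,0,0,0.8],[0,0,0.025,0,0,0,0.8],[0,0,0.012,0,0,0,0.8],[0,0,0,0,0,0,0.8],[0,0,0,0,0,0,0.8]]' 40; python3 grip.py
```

```text
clock: 16.6
position: [0.5632, 0.2467, 0.1981]
ee_rot: [[0.125, 0.992, 0.002], [0.992, -0.125, 0.001], [0.001, 0.002, -1.0]]
force: [-0.9, 0.8, -0.3]
opening: 0.068
grip_force: 0.0
[0.5632 0.2467 0.1981] [[0.125, 0.992, 0.002], [0.992, -0.125, 0.001], [0.001, 0.002, -1.0]]
wrist [325 142  50  14 682] [[0.0010388043817731658, 0.0088550600319468, 0.017313803696366578], [-0.02708966361285497, -0.0248098253744908, -0.02298909387706365], [0.19419328987498818, 0.20649454609457168, 0.20850054048140285]]
wrist [  267   270   114   115 11265] [[-0.0183550206159859, -0.0009154168812714695, 0.01980065113093616], [-0.10220860726708683, -0.08065085386308088, -0.07160783363196797], [0.19400112180908285, 0.22679077508917123, 0.22980745328773383]]
  top [-0.0183 -0.1022  0.222 ] [ 0.0188 -0.0719  0.2298] world ((564.9064331054688, 245.41009521484375), (30.29295539855957, 36.98308563232422), 82.27433013916016)
wrist [ 160  292   69   96 2487] [[-0.04996237785344303, -0.036274404969888006, -0.035416245619421284], [-0.0976151553741091, -0.079392199236453, -0.07399970952239623], [0.20429167964655787, 0.
[... 749 characters left out ...]
8474425140516], [0.1947164239331669, 0.22004531054252963, 0.23489438518346095]]
  top [-0.04   -0.0941  0.2221] [ 0.0498 -0.0732  0.2349] world ((570.6611328125, 251.69241333007812), (17.184223175048828, 90.55956268310547), 75.59578704833984)
scene [425 239   6  10  26] [[0.003012462190563738, 0.014042940708464818, 0.02057183846869392], [-0.028189792466722947, -0.025531911759836396, -0.023667519201896307], [0.19402342079549595, 0.20479436666613404, 0.20915627544650373]]
scene [518 272   7  11  29] [[-0.0164283052996037, -0.004801239205086351, 0.0024348021516701623], [0.15486100185083954, 0.15673682110669157, 0.15895567110534448], [0.19494677837392094, 0.2036613441578966, 0.2095906999059236]]
```

Fingers are centred on the grip within 1 mm. Squeezing.

```bash
python3 -m handwheel '[[0,0,0,0,0,0,0.2],[0,0,0,0,0,0,0.2],[0,0,0,0,0,0,0.2],[0,0,0,0,0,0,0.2],[0,0,0,0,0,0,0.2],[0,0,0,0,0,0,0.2],[0,0,0,0,0,0,0.2]]' 40
```

```text
clock: 17.58
position: [0.5628, 0.2466, 0.1986]
ee_rot: [[0.126, 0.992, 0.002], [0.992, -0.126, 0.001], [0.001, 0.002, -1.0]]
force: [-2.7, -0.9, 6.9]
opening: 0.0315
grip_force: 42.3
```

Opening is 31.5 mm, so the button is fully in. Pulling 170 mm out, then measuring.

```bash
python3 -m handwheel '[[-0.01,0,0,0,0,0,0.2],[-0.02,0,0,0,0,0,0.2],[-0.02,0,0,0,0,0,0.2],[-0.02,0,0,0,0,0,0.2],[-0.02,0,0,0,0,0,0.2],[-0.02,0,0,0,0,0,0.2],[-0.02,0,0,0,0,0,0.2],[-0.02,0,0,0,0,0,0.2],[-0.02,0,0,0,0,0,0.2],[0,0,0,0,0,0,0.2],[0,0,0,0,0,0,0.2]]'; python3 grip.py | grep -v top; python3 - <<'E'
import cv2
p=cv2.imread('pics/scene_g.png');cv2.imwrite('pics/crop2.png',cv2.resize(p[190:310,340:560],None,fx=3.6,fy=3.6,interpolation=cv2.INTER_CUBIC))
E
```

```text
clock: 18.95
position: [0.5407, 0.077, 0.1985]
ee_rot: [[0.126, 0.992, 0.001], [0.992, -0.126, -0.0], [-0.0, 0.001, -1.0]]
force: [-5.2, -1.0, 10.4]
opening: 0.031
grip_force: 43.5
[0.5407 0.077  0.1985] [[0.126, 0.992, 0.001], [0.992, -0.126, -0.0], [-0.0, 0.001, -1.0]]
wrist [  225   269   185   116 13060] [[-0.03247264479177028, -0.003309706596818979, 0.026593756875582526], [-0.2731747650245886, -0.24993776403020704, -0.2427279778404743], [0.1940003888458082, 0.2268519992190794, 0.23499318479072345]]
scene [321 179  20  25 245] [[-0.02420886426440965, 0.0076664785958580626, 0.030012378192031026], [-0.2634397483733542, -0.24797957596984552, -0.24309299032136678], [0.19409977038070192, 0.22008862381753092, 0.23497169031663434]]
scene [434 235   7  11  31] [[-0.0174896927462226, -0.004577582223977804, 0.0031567845463570748], [-0.016122670145174836, -0.013329393822239056, -0.011893125036633407], [0.19521336618331298, 0.20437496906756614, 0.2077177532582286]]
scene [425 239   6  10  26] [[0.002940759846585995, 0.015818049218694792, 0.020263060803511507], [-0.028367147182431874, -0.02514219980229944, -0.02386127612185614], [0.1947585502428818, 0.20346422118452062, 0.2092346292020949]]
```

View pics/crop2.png

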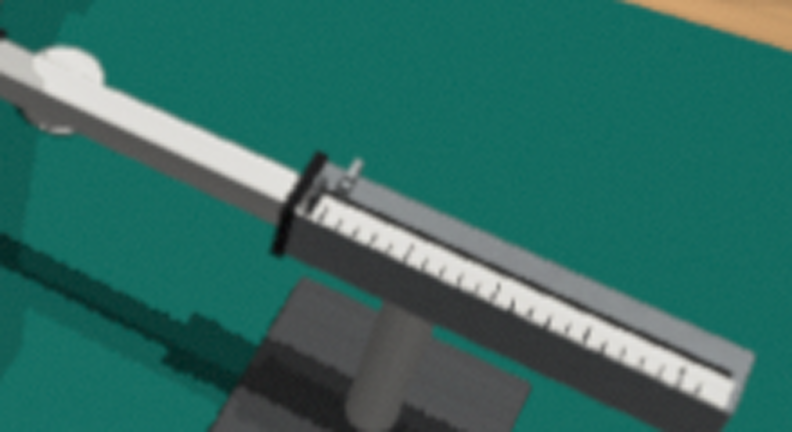

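Scene crop: the pointer at (350,177) is about 12 mm short of the dark mark at (313,195). Moving the last 12 mm.

```bash
python3 -m handwheel '[[-0.006,0,0,0,0,0,0.2],[-0.006,0,0,0,0,0,0.2],[0,0,0,0,0,0,0.2],[0,0,0,0,0,0,0.2],[0,0,0,0,0,0,0.2]]'; python3 grip.py | grep -v top|grep scene; python3 grip.py | grep -v top|grep scene; python3 look.py side;python3 - <<'E'
import cv2
p=cv2.imread('pics/scene_g.png');cv2.imwrite('pics/crop3.png',cv2.resize(p[205:275,380:480],None,fx=8,fy=8,interpolation=cv2.INTER_CUBIC))
E
```

```text
clock: 19.68
position: [0.5392, 0.0657, 0.1985]
ee_rot: [[0.126, 0.992, 0.001], [0.992, -0.126, 0.0], [0.0, 0.001, -1.0]]
force: [-5.5, -0.5, 10.3]
opening: 0.0312
grip_force: 43.6
scene [316 177  20  25 255] [[-0.02625515970842671, 0.00675997248874342, 0.029862621361913134], [-0.2768622139418791, -0.25942087998082314, -0.2545607245307271], [0.19407062846608536, 0.22019510308812973, 0.23489269134702173]]
scene [425 232  10  17  52] [[-0.01902872354362493, 0.0035756446199230758, 0.02081165296262277], [-0.028089601953711345, -0.02493658883454406, -0.0233477677681294], [0.1951859168521768, 0.20477174392201064, 0.2087759969625167]]
scene [316 177  20  25 254] [[-0.02346623156110265, 0.0063716587341441505, 0.030744409715294303], [-0.277437155339527, -0.25949708459848436, -0.2551050907819981], [0.19431343242471932, 0.21999172665544486, 0.23486024510985304]]
scene [425 232  10  17  52] [[-0.017120221566260672, 0.005501972301460241, 0.02150348633500701], [-0.02815148711618266, -0.02533345696455932, -0.023308529295499352], [0.19500116139223167, 0.20468719844216693, 0.20974773525725487]]
side [313 316  12  12 102] ((571.707275390625, -64.26703643798828), (26.547014236450195, 22.508468627929688), 89.76659393310547) 0.023278155084759167
side [313 333  12  12  96] ((561.7011108398438, -109.73097229003906), (26.59852409362793, 24.046527862548828), 89.82697296142578) 0.023340890151309246
side [316 351  12  13  82] ((556.3002319335938, -155.5106658935547), (22.08041763305664, 23.6709041595459), 0.9002909660339355) 0.02330168592998494
side [319 370  13  13  89] ((553.1775512695312, -201.7555389404297), (22.51377296447754, 23.102251052856445), 0.7125588655471802) 0.02319318119460556
side [320 391  13  14  89] ((545.4340209960938, -247.31594848632812), (22.888240814208984, 21.986658096313477), 89.12006378173828) 0.023691383528597343
```

View pics/crop3.png

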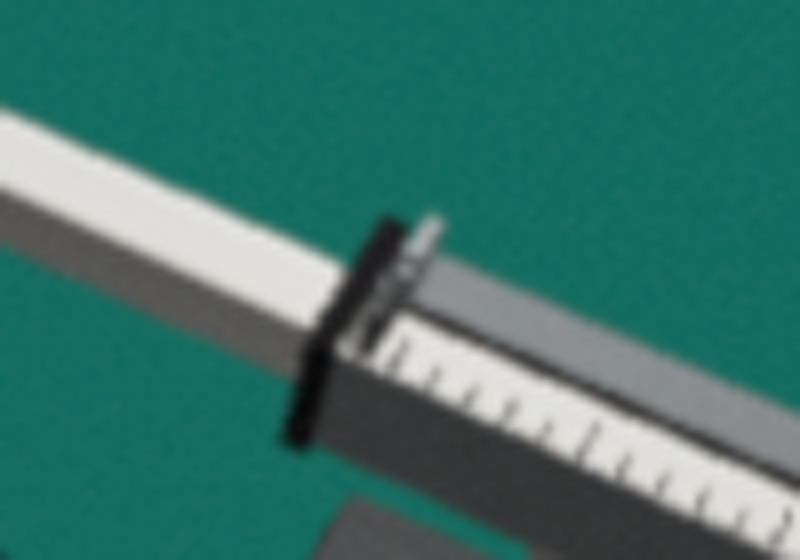

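The crop shows the pointer (430,235) and the mark (380,325) merged into one line within about 1 mm. The chokes haven't moved and the button is held in at 31.2 mm.

```bash
python3 -c "
from cell import manip
print(manip.sign_off())"
```

```text
the job is handed in; nothing more can be done
None
```

The job is handed in: the five chokes lie in a single layer with centres at least 44 mm apart, and the boom's pointer is within about 1 mm of the set mark with the grip held and the button squeezed in; the hand-in gave no verdict.

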